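# Find the empty compartment by its rocking cover and push it open

### The arm

A 7-joint arm with a two-finger parallel gripper is mounted at the origin on the work surface. World frame = base frame: x ahead of the robot, y to its left, z up, the work surface at z = 0. Lengths are in m, angles in rad, forces in N, time in s.
With the tool pointing down it reaches from about 0.35 to 0.9 m from the base axis. Payload 8.1 kg.
Tool frame: the origin (TCP) lies where the fingers leave the gripper's body, on its centre line; the fingertips stand 66 mm ahead of it and the grasp point (between the pads) lies 47 mm ahead of it; z points along the fingers, y is the line along which they close (so a half turn about z gives the same grasp; the last joint's range is limited). The gripper opens to 92 mm and grips with 3 to 60 N. Pads are 19 mm wide; open, the fingers measure 130 mm over their backs; the gripper's body (75 mm by 190 mm) begins 47 mm behind the grasp point.
Start: joints at [-1.407, 0.434, 0.025, 1.573, -0.012, 1.134, -0.075], TCP at [0.165, 0.603, 0.292] pointing down, gripper open.
Joint ranges: [-2.62, 2.62], [-0.44, 2.09], [-1.27, 1.32], [0.08, 2.57], [-1.32, 4.46], [0.12, 2], [-2.74, 2.74]. Speed limits (rad/s): [2.22, 2.22, 3.01, 3.01, 3.14, 3.14, 3.14].

### API

Orientations are given as a rotation vector (axis times angle).
In Python, from cell import arm gives the robot as it stands.
- The arm moves only by the tool send_rows, never from a script. Its argument "motion" is text: rows parted by semicolons, each of 7 numbers parted by spaces: the closure, from 0 (fully open) to 1 (shut), then the shift along the world's x, y, z in m, then the turn, a rotation vector about the world's x, y, z in degrees. A call has 1 to 5 rows; each row shifts and turns the commanded pose from where the row before left it; what a row does not reach is not made up. A row lasts 1/8 s, in which the tool goes at most 62.5 mm and 10.7 degrees, less where a joint would pass 70% of its speed; a pose out of reach is approached as far as the arm can. A call is refused whole if a number of a shift passes 0.0625 or a number of a turn 10.7, either way. A call with a gripper value outside its range is refused whole. The fingers move at their own pace and stop on an object; "force" is the grip in N (left out, the last holds). Time passes only in rows, so rows that do not move let the fingers close. It gives the time, the measured TCP pose, the force, the opening and the grip force at its end, in the units of the state.
- arm.observe(): the state, without advancing time (a new reading comes with each control period).
- arm.get_image(name): name is "scene" or "side" or "wrist"; returns (picture, depth): 420x560x3 uint8, blue, green, red; 420x560 float32, m along the optical axis (not along the pixel's ray), 0 where there is no reading.
- arm.camera_model(name): a dict with "fx", "fy", "cx", "cy" (pixels), "view" (4x4, takes a point from world to camera coordinates). Camera axes: x right, y down, z forward; pixel columns grow to the right and rows downward; lengths in m; the calibration is good to about 2 mm. The wrist camera is an equidistant fisheye: a pixel r from the principal point sees the ray r / f radians off the axis. A picture is of the moment at which its call begins: read the wrist's pose just before it. camera_model takes no time and is no camera call; for the wrist camera it gives the pose at the moment of the call.
- arm.sign_off(): hands the job in; it is judged then, once.
The state is a dict: "clock": time; "joints": joint angles; "dq": joint speeds; "joint_efforts": joint torques, N m; "position": TCP position; "ee_rot": TCP orientation; "force": force on the tool from outside, world axes, zero at the start; "ft_torque": the same for the moment, N m; "width": opening from 0.0 (shut) to 1.0 (fully open); "gripper_force": force on a finger pad.
Only numpy, scipy, OpenCV 4.12 (cv2) and the standard library are available. Lean on these libraries where they do the work, as an engineer would, in place of code of your own. Each camera call takes 0.05 s, during which the arm holds its last target. There are 200 camera calls.

### The job

Three of the four compartments in the grey bench box are packed full, so their white covers do not give; one is empty and its cover rocks. Press the covers gently on their black spots with the fingertips until you find the one that rocks, then push that cover down right open to its stop, leave it open and take the hand away. Do not force the covers that sit firm, and do not pick up, tip or shift anything else on the box or bench.

Things in the scene. Friction and masses are not known exactly. Their poses are not given: they have to be found in the camera images.
- bin_box: Grey steel box screwed to the bench, 203 (x) x 368 (y) x 80 mm high; origin at bench level under the covers' pivot line; its x points away from the robot: front at -78, rear edge at +125 mm. Four compartments along y, centres +132, +44, -44, -132 mm (covers 1 to 4), openings x -68 to +33 mm, 80 mm wide, 72 deep. Behind, x 33 to 125, a deck at 80 mm where small things stand. Yaw up to 0.35 rad.
- cover_1 (a joint): Tilt (rad) of the leftmost (+y end) cover, a white 95 x 76 x 6 mm plate pivoted on a line along y at box x = 0, z = 77 mm: 65 mm of it on the robot's side, 30 behind. 0 = flush; grows as the robot-side end sinks, stop at 0.9, never below 0. Empty compartment: gives at 1.5 to 3 N on the spot, stays where left (friction, no spring). Full: lands on stock after about 1 mm. All read 0 at first.
- spot_1 (a point): Centre of the black spot, 22 mm across, on the upper face of cover_1 (80 mm above the bench when flush), where to press: 42 mm from the pivot towards the robot. Moves with the cover; axes as the box's when flush. Pushed straight down here with shut fingers, tips about 40 mm below the flush top bring an empty one's cover to its stop.
- cover_2 (a joint): Tilt (rad) of the second from the left cover, a white 95 x 76 x 6 mm plate pivoted on a line along y at box x = 0, z = 77 mm: 65 mm of it on the robot's side, 30 behind. 0 = flush; grows as the robot-side end sinks, stop at 0.9, never below 0. Empty compartment: gives at 1.5 to 3 N on the spot, stays where left (friction, no spring). Full: lands on stock after about 1 mm. All read 0 at first.
- spot_2 (a point): Centre of the black spot, 22 mm across, on the upper face of cover_2 (80 mm above the bench when flush), where to press: 42 mm from the pivot towards the robot. Moves with the cover; axes as the box's when flush. Pushed straight down here with shut fingers, tips about 40 mm below the flush top bring an empty one's cover to its stop.
- cover_3 (a joint): Tilt (rad) of the third from the left cover, a white 95 x 76 x 6 mm plate pivoted on a line along y at box x = 0, z = 77 mm: 65 mm of it on the robot's side, 30 behind. 0 = flush; grows as the robot-side end sinks, stop at 0.9, never below 0. Empty compartment: gives at 1.5 to 3 N on the spot, stays where left (friction, no spring). Full: lands on stock after about 1 mm. All read 0 at first.
- spot_3 (a point): Centre of the black spot, 22 mm across, on the upper face of cover_3 (80 mm above the bench when flush), where to press: 42 mm from the pivot towards the robot. Moves with the cover; axes as the box's when flush. Pushed straight down here with shut fingers, tips about 40 mm below the flush top bring an empty one's cover to its stop.
- cover_4 (a joint): Tilt (rad) of the rightmost (-y end) cover, a white 95 x 76 x 6 mm plate pivoted on a line along y at box x = 0, z = 77 mm: 65 mm of it on the robot's side, 30 behind. 0 = flush; grows as the robot-side end sinks, stop at 0.9, never below 0. Empty compartment: gives at 1.5 to 3 N on the spot, stays where left (friction, no spring). Full: lands on stock after about 1 mm. All read 0 at first.
- spot_4 (a point): Centre of the black spot, 22 mm across, on the upper face of cover_4 (80 mm above the bench when flush), where to press: 42 mm from the pivot towards the robot. Moves with the cover; axes as the box's when flush. Pushed straight down here with shut fingers, tips about 40 mm below the flush top bring an empty one's cover to its stop.
- glue_bottle: White squeeze bottle with red nozzle, 52 mm across, 150 mm high, standing on the rear deck; origin under its base. Leave alone.
- small_glue: Small white bottle with red nozzle, 30 mm across, 85 mm high, standing on the rear deck; origin under its base. Leave alone.
- tape_roll: Yellow tape roll, 64 mm outside, 22 mm high, lying on the rear deck; origin under its centre. Leave alone.
- frame_stack: Stack of four white oval mirror frames, 260 x 100 x 48 mm, left of the box; origin under its centre. Leave alone.
- round_template: Round cork-faced disc with black edge, 110 mm across, 9 mm thick, on the bench to the left; origin under its centre. Leave alone.
- scraper: Spatula-like scraper about 200 mm long lying on the bench to the right; origin under it. Leave alone.

How it is judged:
On the way:
1. the rocking cover gives way under the fingers (value of joint any of cover_1, cover_2, cover_3, cover_4 above 0.12 rad and contact force between the fingers and bin_box above 0.3 N), for 0.05 s.
At the end, for the whole second after the job is handed in: The cover of the empty compartment is tilted more than 0.7 rad (stop at 0.9) and stays there; every other thing stands within 20 mm of where it was, at rest (((value of joint cover_1 above 0.7 rad and velocity of joint cover_1 below 0.05 rad/s) or (value of joint cover_2 above 0.7 rad and velocity of joint cover_2 below 0.05 rad/s) or (value of joint cover_3 above 0.7 rad and velocity of joint cover_3 below 0.05 rad/s) or (value of joint cover_4 above 0.7 rad and velocity of joint cover_4 below 0.05 rad/s)) and distance of each of glue_bottle, small_glue, tape_roll, frame_stack, round_template, scraper from where it was at the start of the episode below 0.02 m and linear speed of each of glue_bottle, small_glue, tape_roll, frame_stack, round_template, scraper below 0.02 m/s); the robot touches nothing.
It fails at once if the box or a cover is pushed with more than 50 N (contact force between any of the fingers, the arm and bin_box above 50 N).
It fails at once if a bystander is lifted, carried or shifted by more than 20 mm (distance of any of glue_bottle, small_glue, tape_roll, frame_stack, round_template, scraper from where it was at the start of the episode above 0.02 m).
It fails at once if a bottle on the deck is tipped (angle between any of glue_bottle, small_glue's own z axis and vertical above 0.5 rad).
It also fails if it takes over 48 s, if anything falls off the work surface, if the arm or the gripper's body presses on something with over 40 N, if the wrist force passes 120 N, or if a joint passes its speed limit or range.

## Working session

There is one attempt and no reset: what is moved stays moved. The work goes in short steps, Python scripts to look and compute and a tool call to move; the robot and the scene stay as the last step left them, time stands still between calls to the robot, and variables do not carry over. Pictures are saved under pics/ and viewed, at most 10 in all, crops included, and the job is handed in when it is done.

Besides the shell and the picture viewer there is one more tool, called after "Emit:" by a JSON object that holds its "name" and its "arguments". send_rows: Moves the arm, as the interface text tells. Its arguments: {"type":"object","properties":{"motion":{"type":"string"},"force":{"type":"number"}},"required":["motion"]}

```bash
mkdir -p pics
cat > h.py <<'E'
import numpy as np, cv2
from cell import arm
def ray(m,u,v):
    V=np.array(m["view"]);R=V[:3,:3];t=V[:3,3]
    d=np.array([(u-m["cx"])/m["fx"],(v-m["cy"])/m["fy"],1.])
    return -R.T@t, R.T@d
def onplane(m,u,v,z):
    o,d=ray(m,u,v); return o+d*(z-o[2])/d[2]
E
python3 - <<'E'
from h import *
print({k:np.round(v,3) for k,v in arm.observe().items()})
a,da=arm.get_image("scene");b,db=arm.get_image("side")
cv2.imwrite("pics/scene.png",a);cv2.imwrite("pics/side.png",b);np.save("ds.npy",da)
for n in("scene","side"):
    m=arm.camera_model(n);print(n,m["fx"],np.round(m["view"],2).tolist())
E
```

```text
{'clock': np.float64(0.0), 'joints': array([-1.407,  0.435,  0.025,  1.574, -0.012,  1.134, -0.075]), 'dq': array([-0.   ,  0.001,  0.002,  0.   , -0.001,  0.001,  0.001]), 'joint_efforts': array([-1.0000e-03, -6.6783e+01,  9.8400e-01, -3.1447e+01, -6.1000e-02,
        4.3000e-02,  0.0000e+00]), 'position': array([0.165, 0.602, 0.291]), 'ee_rot': array([-4.180e-01, -3.114e+00,  2.000e-03]), 'force': array([0.615, 0.239, 0.17 ]), 'ft_torque': array([0.006, 0.015, 0.026]), 'gripper_force': np.float64(0.0), 'width': np.float64(1.001)}
scene 437.04680955013396 [[0.07, 1.0, -0.0, -0.07], [0.79, -0.06, -0.6, -0.35], [-0.6, 0.04, -0.8, 1.64], [0.0, 0.0, 0.0, 1.0]]
side 410.61468506896233 [[0.9, -0.43, -0.02, -0.42], [-0.27, -0.53, -0.8, 0.22], [0.33, 0.73, -0.59, 0.92], [0.0, 0.0, 0.0, 1.0]]
```

View pics/scene.png

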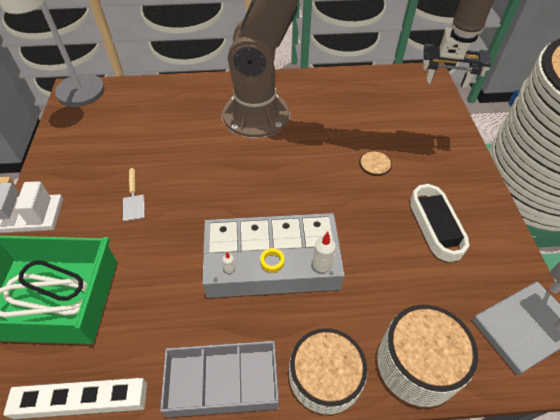

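View pics/side.png

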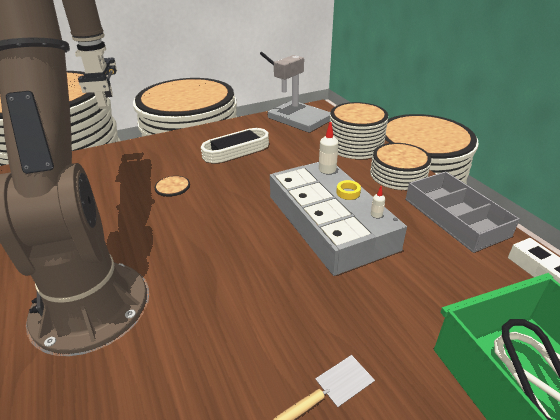

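Scene view: four covers in a row at row ~228, black spots near (222,228), (254,228), (286,226), (317,225) (covers 4 to 1). The big bottle stands behind cover 1. The side view shows the same spots near (288,180) to (337,233). Next I measure them.

Run:
```python
from h import *
def blobs(n,roi):
    m=arm.camera_model(n);im=cv2.imread(f"pics/{n}.png");x0,y0,x1,y1=roi
    mask=(im.max(2)<70).astype(np.uint8);mm=np.zeros_like(mask);mm[y0:y1,x0:x1]=mask[y0:y1,x0:x1]
    k,_,st,c=cv2.connectedComponentsWithStats(mm);out=[]
    for i in range(1,k):
        if 12<st[i,4]<200:
            p=onplane(m,*c[i],.080);out.append(p);print(n,c[i].round(1),st[i,4],p.round(4))
    return np.array(out)
A=blobs("scene",(205,215,340,250));B=blobs("side",(272,165,372,250))
d=np.load("ds.npy");m=arm.camera_model("scene")
A=A[np.argsort(-A[:,1])]
if len(A)==4:
    v=A[0]-A[3];yaw=np.arctan2(-v[0],v[1]);print("yaw",yaw,"span",np.hypot(*v[:2]),np.linalg.norm(np.diff(A,axis=0),axis=1))
o=arm.observe();print(cv2.Rodrigues(o["ee_rot"])[0].round(3))
```

```text
scene [316.5 223.8] 16 [0.5737 0.1505 0.08  ]
scene [285.5 225.5] 20 [0.5734 0.0628 0.08  ]
scene [222.9 228.6] 17 [ 0.5713 -0.1128  0.08  ]
scene [254.3 227.4] 18 [ 0.5736 -0.025   0.08  ]
side [287.6 179.8] 15 [0.5689 0.1501 0.08  ]
side [302.  195.3] 21 [0.5691 0.0632 0.08  ]
side [318.3 213. ] 25 [ 0.5687 -0.0248  0.08  ]
side [336.6 233. ] 33 [ 0.5682 -0.1127  0.08  ]
yaw -0.008916023070136624 span 0.26331073006766886 [0.08765959 0.08783009 0.08783927]
[[-0.965  0.264 -0.   ]
 [ 0.264  0.965 -0.001]
 [-0.    -0.001 -1.   ]]
```

Both views agree to 5 mm: spots at x≈0.571, y = 0.150, 0.063, -0.025 and -0.113, spacing 88 mm as specified, yaw ≈ 0. I'll go over spot 1 with the fingers shut and the tool turned 15° so it closes along y.

Emit:
{"name": "send_rows", "arguments": {"motion": "1 0.04 -0.045 0 0 0 5; 1 0.04 -0.045 0 0 0 5; 1 0.04 -0.045 0 0 0 5.3; 1 0.04 -0.045 0 0 0 0; 1 0.04 -0.045 0 0 0 0", "force": 20}}

```text
clock: 0.72
position: [0.3658, 0.3761, 0.2921]
ee_rot: [0.0, -3.141, 0.0]
force: [1.6, 0.5, 0.3]
width: 0.506
gripper_force: 0.0
```

Emit:
{"name": "send_rows", "arguments": {"motion": "1 0.04 -0.045 0 0 0 0; 1 0.04 -0.045 0 0 0 0; 1 0.04 -0.045 0 0 0 0; 1 0.04 -0.045 -0.02 0 0 0; 1 0 0 0 0 0 0"}}

```text
clock: 1.35
position: [0.5263, 0.193, 0.271]
ee_rot: [-0.013, -3.14, 0.006]
force: [-0.2, 0.8, 0.2]
width: 0.011
gripper_force: 0.0
```

```bash
cat > s.py <<'E'
from h import *
o=arm.observe();R=cv2.Rodrigues(o["ee_rot"])[0]
print(round(float(o["clock"]),2),"tip",(o["position"]+.066*R[:,2]).round(4),"tcp",o["position"].round(4),"yaw err deg",np.degrees(np.arctan2(-R[0,1],R[1,1])).round(2),"z",R[:,2].round(3),"F",o["force"].round(2),"w",round(float(o["width"]),3))
E
python3 s.py
```

```text
1.35 tip [0.5262 0.1927 0.205 ] tcp [0.5263 0.193  0.271 ] yaw err deg -0.48 z [-0.001 -0.004 -1.   ] F [-0.19  0.76  0.2 ] w 0.011
```

Emit:
{"name": "send_rows", "arguments": {"motion": "1 0.022 -0.022 -0.03 0 0 0.5; 1 0.022 -0.021 -0.03 0 0 0; 1 0 0 -0.03 0 0 0; 1 0 0 -0.018 0 0 0; 1 0 0 0 0 0 0"}}

```text
clock: 1.98
position: [0.5668, 0.1563, 0.1632]
ee_rot: [0.016, -3.138, 0.001]
force: [-0.1, 0.3, -0.6]
width: 0.005
gripper_force: 0.0
```

```bash
python3 s.py
python3 - <<'E'
from h import *
cv2.imwrite("pics/c1.png",cv2.resize(arm.get_image("side")[0][120:290,220:430],None,fx=3,fy=3))
E
```

```text
1.98 tip [0.5666 0.1562 0.0972] tcp [0.5668 0.1563 0.1632] yaw err deg 0.57 z [-0.003 -0.001 -1.   ] F [-0.07  0.34 -0.61] w 0.005
```

View pics/c1.png

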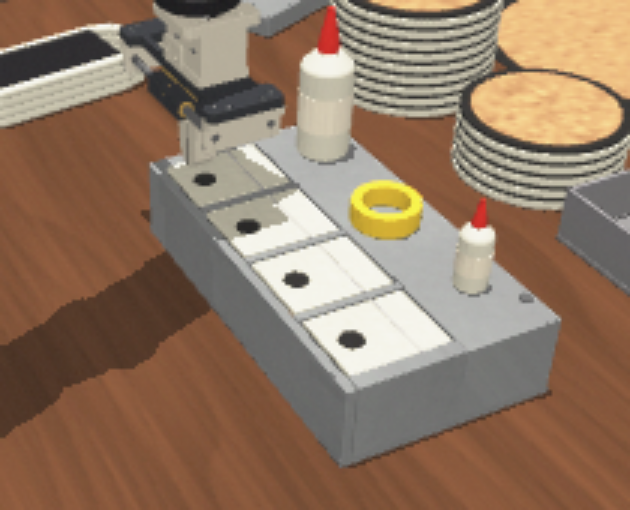

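The shut fingers hang just above spot 1 (about (205,178) in the crop), clear of the bottle. Next comes a gentle press.

Emit:
{"name": "send_rows", "arguments": {"motion": "1 0.004 -0.006 -0.008 0 0 -0.5; 1 0 0 -0.005 0 0 0; 1 0 0 -0.003 0 0 0; 1 0 0 -0.002 0 0 0; 1 0 0 0 0 0 0"}}

```text
clock: 2.65
position: [0.5721, 0.1496, 0.1465]
ee_rot: [0.0, -3.141, -0.0]
force: [0.5, 0.1, -0.3]
width: 0.01
gripper_force: 0.0
```

Emit:
{"name": "send_rows", "arguments": {"motion": "1 0 0 -0.002 0 0 0; 1 0 0 0 0 0 0"}}

```text
clock: 2.9
position: [0.5723, 0.1497, 0.1453]
ee_rot: [-0.0, 3.141, 0.001]
force: [-2.8, -1.4, 7.2]
width: 0.009
gripper_force: 4.1
```

Emit:
{"name": "send_rows", "arguments": {"motion": "1 0 0 -0.001 0 0 0; 1 0 0 0 0 0 0"}}

```text
clock: 3.15
position: [0.5724, 0.1497, 0.1452]
ee_rot: [-0.0, 3.141, 0.001]
force: [-6.3, -2.1, 18.1]
width: 0.005
gripper_force: 9.0
```

Cover 1 is firm: 18 N and no further travel. I'll move on to cover 2.

Emit:
{"name": "send_rows", "arguments": {"motion": "1 0 0 -0.0 0 0 0; 1 0 0 0.02 0 0 0; 1 0 -0.043 0 0 0 0; 1 0 -0.044 0 0 0 0; 1 0 0 0 0 0 0"}}

```text
clock: 3.78
position: [0.5723, 0.0579, 0.1638]
ee_rot: [0.009, 3.141, -0.003]
force: [-0.5, 0.4, -0.7]
width: 0.006
gripper_force: 0.0
```

Emit:
{"name": "send_rows", "arguments": {"motion": "1 0 0 -0.008 0 0 0; 1 0 0 -0.005 0 0 0; 1 0 0 -0.003 0 0 0; 1 0 0 -0.0015 0 0 0; 1 0 0 0 0 0 0"}}

```text
clock: 4.4
position: [0.5722, 0.0628, 0.1459]
ee_rot: [0.001, -3.141, -0.0]
force: [0.2, -0.8, -0.5]
width: 0.0
gripper_force: 0.0
```

Emit:
{"name": "send_rows", "arguments": {"motion": "1 0 0 -0.0015 0 0 0; 1 0 0 0 0 0 0"}}

```text
clock: 4.65
position: [0.5724, 0.0627, 0.1453]
ee_rot: [-0.0, 3.141, 0.001]
force: [-2.7, 0.1, 8.1]
width: 0.006
gripper_force: 4.0
```

Cover 2 is firm too: 8 N at 0.7 mm travel, well past the 3 N at which an empty one gives. Cover 3 is next.

Emit:
{"name": "send_rows", "arguments": {"motion": "1 0 0 0.02 0 0 0; 1 0 -0.044 0 0 0 0; 1 0 -0.044 0 0 0 0; 1 0 0 0 0 0 0; 1 0 0 -0.008 0 0 0"}}

```text
clock: 5.28
position: [0.5727, -0.0251, 0.1568]
ee_rot: [0.0, 3.14, 0.001]
force: [0.6, 0.7, 0.0]
width: 0.005
gripper_force: 0.0
```

Emit:
{"name": "send_rows", "arguments": {"motion": "1 0 0 -0.005 0 0 0; 1 0 0 -0.003 0 0 0; 1 0 0 -0.002 0 0 0; 1 0 0 -0.002 0 0 0; 1 0 0 0 0 0 0"}}

```text
clock: 5.9
position: [0.5722, -0.0253, 0.1445]
ee_rot: [-0.001, 3.142, 0.0]
force: [0.1, -0.3, 0.5]
width: 0.005
gripper_force: 0.0
```

Emit:
{"name": "send_rows", "arguments": {"motion": "1 0 0 -0.002 0 0 0; 1 0 0 0 0 0 0"}}

```text
clock: 6.15
position: [0.5723, -0.0255, 0.1425]
ee_rot: [-0.0, 3.141, 0.0]
force: [-0.1, 1.0, -0.1]
width: 0.007
gripper_force: 0.2
```

Emit:
{"name": "send_rows", "arguments": {"motion": "1 0 0 -0.002 0 0 0; 1 0 0 -0.002 0 0 0"}}

```text
clock: 6.4
position: [0.5725, -0.0255, 0.1386]
ee_rot: [-0.0, 3.141, 0.0]
force: [0.4, 0.6, 1.5]
width: 0.004
gripper_force: 0.8
```

```bash
python3 s.py
python3 - <<'E'
from h import *
cv2.imwrite("pics/c3.png",cv2.resize(arm.get_image("side")[0][120:290,220:430],None,fx=3,fy=3))
E
```

```text
6.4 tip [ 0.5725 -0.0255  0.0726] tcp [ 0.5725 -0.0255  0.1386] yaw err deg 0.01 z [ 0.001  0.    -1.   ] F [0.38 0.56 1.45] w 0.004
```

View pics/c3.png

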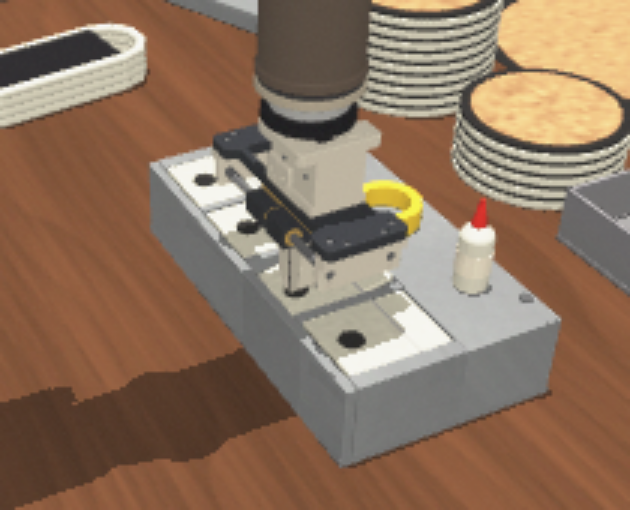

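Cover 3 gives: the tips are 7 mm below flush at only 1.5 N, and the picture shows them sunk at spot 3 (about (297,290)). I'll push on down.

Emit:
{"name": "send_rows", "arguments": {"motion": "1 0 0 -0.005 0 0 0; 1 0 0 -0.005 0 0 0; 1 0 0 -0.005 0 0 0; 1 0 0 -0.005 0 0 0; 1 0 0 0 0 0 0"}}

```text
clock: 7.08
position: [0.5716, -0.0255, 0.1178]
ee_rot: [0.0, -3.14, 0.0]
force: [-0.1, -0.2, -0.9]
width: 0.005
gripper_force: 0.1
```

Emit:
{"name": "send_rows", "arguments": {"motion": "1 0 0 -0.003 0 0 0; 1 0 0 -0.003 0 0 0; 1 0 0 -0.003 0 0 0; 1 0 0 0 0 0 0"}}

```text
clock: 7.58
position: [0.572, -0.0254, 0.1093]
ee_rot: [0.0, -3.141, -0.0]
force: [-2.0, 1.0, 0.2]
width: 0.004
gripper_force: 0.5
```

Tips are at z = 0.043. A few more small steps should reach the stop.

Emit:
{"name": "send_rows", "arguments": {"motion": "1 0 0 -0.002 0 0 0; 1 0 0 -0.001 0 0 0; 1 0 0 0 0 0 0"}}

```text
clock: 7.95
position: [0.5724, -0.0254, 0.1078]
ee_rot: [-0.0, 3.141, 0.001]
force: [-5.3, -0.2, 15.1]
width: 0.006
gripper_force: 7.1
```

That is a firm stop at 15 N, 38 mm below flush. Next I raise straight up and back off.

Emit:
{"name": "send_rows", "arguments": {"motion": "1 0 0 0.005 0 0 0; 1 0 0 0.02 0 0 0; 1 0 0 0.04 0 0 0; 1 0 0 0.05 0 0 0; 1 0 0 0.05 0 0 0"}}

```text
clock: 8.57
position: [0.572, -0.0255, 0.273]
ee_rot: [0.0, -3.141, 0.0]
force: [0.9, 0.1, 0.1]
width: 0.004
gripper_force: 0.0
```

Emit:
{"name": "send_rows", "arguments": {"motion": "1 -0.05 0 0.02 0 0 0; 1 -0.05 0 0 0 0 0; 1 -0.05 0 0 0 0 0; 1 0 0 0 0 0 0; 1 0 0 0 0 0 0"}}

```text
clock: 9.2
position: [0.4229, -0.0254, 0.292]
ee_rot: [-0.0, 3.14, 0.0]
force: [-0.0, -0.7, -0.3]
width: 0.004
gripper_force: 0.0
```

```bash
python3 s.py
python3 - <<'E'
from h import *
a,d=arm.get_image("scene");b,ds=arm.get_image("side")
cv2.imwrite("pics/end.png",np.hstack([cv2.resize(a[200:300,190:350],(400,250)),cv2.resize(b[120:290,220:430],(400,250))]))
# tilt of covers: depth points in the covers' strip, box x=-60..-10 about pivot x
m=arm.camera_model("side");V=np.array(m["view"])
v,u=np.mgrid[120:290,220:430];z=ds[v,u];P=np.stack([(u-m["cx"])/m["fx"]*z,(v-m["cy"])/m["fy"]*z,z],-1).reshape(-1,3)
W=(P-V[:3,3])@V[:3,:3]
for i,y in enumerate((.150,.063,-.025,-.113)):
    s=(abs(W[:,1]-y)<.03)&(W[:,0]>.565)&(W[:,0]<.635)&(W[:,2]>.03)&(W[:,2]<.12)
    k=np.polyfit(W[s,0],W[s,2],1);print(i+1,s.sum(),"tilt",np.arctan(k[0]).round(2))
E
```

```text
9.2 tip [ 0.423  -0.0254  0.226 ] tcp [ 0.4229 -0.0254  0.292 ] yaw err deg 0.01 z [ 0.002  0.    -1.   ] F [-0.03 -0.71 -0.26] w 0.004
1 272 tilt 0.01
2 325 tilt 0.02
3 472 tilt 0.89
4 451 tilt 0.0
```

View pics/end.png

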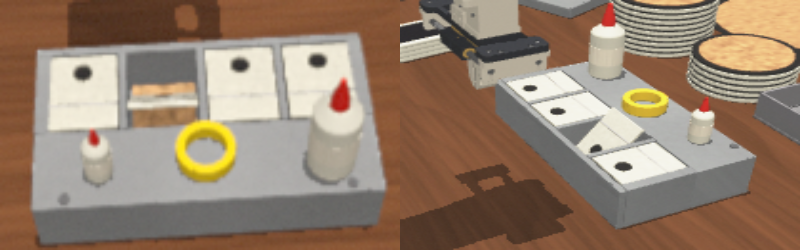

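Cover 3 stands open, tilted about 0.89 rad (at (160,85) on the left and (612,138) on the right). The others are flush, the bottles and tape are in place, and the hand is clear.

```bash
python3 -c "
from cell import arm
print(arm.sign_off())"
```

```text
the job is handed in; nothing more can be done
None
```

Cover 3 was the one that rocked; it is pushed open to its stop (about 0.89 rad measured), covers 1, 2 and 4 are still flush, the bottles and tape on the deck look unmoved, the hand is clear, and the job is handed in (no verdict was returned).

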